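# Brass lamp foot into the cooling pen

### The arm

A 6-joint arm with a two-finger parallel gripper is mounted at the origin on the work surface. World frame = base frame: x ahead of the robot, y to its left, z up, the work surface at z = 0. Lengths are in mm, angles in rad, forces in N, time in s.
With the tool pointing down it reaches from about 350 to 975 mm from the base axis. Payload 7.1 kg.
Tool frame: the origin (TCP) lies at the very end of the fingers, on their centre line; the grasp point (between the pads) lies 19 mm behind it (ctrl.grasp_offset is the distance from the TCP to the grasp point, in mm); z points along the fingers, y is the line along which they close (so a half turn about z gives the same grasp; the last joint's range is limited). The gripper opens to 88 mm and grips with 3 to 60 N. Pads are 20 mm wide; open, the fingers measure 115 mm over their backs; the gripper's body (75 mm by 178 mm) begins 61 mm behind the grasp point.
Start: joints at [1.101, 0.423, 1.63, -0, 1.089, -0.019], TCP at [272.271, 562.56, 222.675] pointing down, gripper open.
Joint ranges: [-3, 3], [-0.9, 2.11], [0.09, 2.58], [-1.31, 4.45], [0.11, 2.69], [-2.54, 2.54]. Speed limits (rad/s): [2.39, 2.39, 3.01, 3.14, 3.14, 3.14].

### API

Orientations are given as a rotation vector (axis times angle).
In Python, from workcell import ctrl, viewer, ticket, models gives the robot as it stands.
- The arm moves only by the tool play_rows, never from a script. Its arguments are lists of equal length, an entry for each row: "dp": the shift along the world's x, y, z in mm, a list of three; "yaw": the turn about the world's z in degrees. In form: {"dp": [[tx, ty, tz], ...], "yaw": [yaw, ...]}. A call has 1 to 8 rows; each row shifts and turns the commanded pose from where the row before left it; what a row does not reach is not made up. A row lasts 1/12 s, in which the tool goes at most 41.7 mm and 7.16 degrees, less where a joint would pass 70% of its speed; a pose out of reach is approached as far as the arm can. A call is refused whole if a number of a shift passes 41.7 or a number of a turn 7.16, either way. A call with a gripper value outside its range is refused whole. "gripper" is the closure, from 0 (fully open) to 1 (shut), set as the call begins (left out, the last holds). The fingers move at their own pace and stop on an object; the grip force is fixed at half the most. Time passes only in rows, so rows that do not move let the fingers close. It gives the time, the measured TCP pose, the force, the opening and the grip force at its end, in the units of the state.
- ctrl.get_obs(): the state, without advancing time (a new reading comes with each control period).
- viewer.get_image(name): name is "side" or "top" or "wrist"; returns a dict with "pixels" (480x640x3 uint8, red, green, blue), "range_z" (480x640 float32, mm along the optical axis (not along the pixel's ray), 0 where there is no reading), "fx", "fy", "cx", "cy" (pixels), "T" (4x4, takes a point from camera to world coordinates); the wrist camera has in their place "hand_eye" (4x4, takes a point from camera to tool coordinates, whose origin is the TCP and whose axes are the flange's). Camera axes: x right, y up, looking along -z (the intrinsics and any distortion apply to the point x, -y, -z); pixel columns grow to the right and rows downward; lengths in mm; the calibration is good to about 2 mm. A picture is of the moment at which its call begins: read the wrist's pose just before it.
- ticket.close_job(): hands the job in; it is judged then, once.
Trained networks look in a picture, given as the dict that the camera call returned (one of the last four; its "shot" number tells which), for a name from the list of things; names that differ only in an ending like _2 or _b are one class to them, and where a whole thing is asked for, a point or a joint stands for the part that bears it (a point fixed in the world has none). Each returns a list of dicts, best first, with "conf" (0 to 1); they miss things now and then, are a little off and sometimes report something else, mostly with a low value. They report only what shows in the picture. A call takes as long as a camera call. They do not tell look-alikes from the thing itself.
- models.look_for(picture, name): "bbox" ([centre column, centre row, width, height] in pixels, round what is visible of it).
- models.landmark_of(picture, name): "location" ([column, row] in pixels: a listed point, or the origin of a listed thing).
The state is a dict: "t": time; "qpos": joint angles; "qvel": joint speeds; "joint_torque": joint torques, N m; "ee_pos": TCP position; "orientation": TCP orientation; "ft_force": force on the tool from outside, world axes, zero at the start; "moment": the same for the moment, N m; "width": finger opening in mm; "grasp_force": force on a finger pad.
Only numpy, scipy, OpenCV 4.12 (cv2) and the standard library are available. Lean on these libraries where they do the work, as an engineer would, in place of code of your own. Each camera call takes 0.05 s, during which the arm holds its last target. There are 200 camera calls.

### The job

Take the freshly soldered brass lamp foot to the front of the cooling pen and push it, standing upright with its base on the table, through the red swing gate and far enough in that the gate swings shut behind it. Do not lift it over the fence or the gate, and leave the steel lamp foot standing where it is.

Things in the scene. Friction and masses are not known exactly. Their poses are not given: they have to be found in the camera images.
- brass_foot: Brass (yellow metal) lamp foot, for the pen: round base 56 mm in diameter, 10 mm thick; above a short cone (ending 20 mm up) a plain upright stem 16 mm in diameter, to 88 mm above the table. 0.2 to 0.4 kg. Origin: centre of the underside; z is the upright axis. Starts standing loose on the table, 0.15 to 0.45 m outside the gate.
- steel_foot: Steel (grey) lamp foot of exactly the same shape, a bystander to be left standing. The two may have changed places. Origin: centre of the underside.
- pen_gate (a point): Table point in mid-gateway of the cooling pen, a fixed rectangle of light wood fence 36 mm high, 12 mm thick, open above; its floor is the table. Axes: +x straight into the pen, square to the shut gate; y along the gate; z up. Gateway y -45 to 45 mm; inside, the pen spans y -65 to 65 mm, x to 220 mm. A foot inside clears the gate's swing with its centre beyond x = 120 mm.
- gate (a joint): Red swing gate leaf, 84 mm long, 6 mm thick, 4 to 34 mm above the table, hinged on an upright pin at y = +45 mm of the gateway. 0 rad = shut; grows to 1.5 rad as it is pushed inwards, to lie along the pen's +y side; it does not open outwards. A light spring (under 1 N at its free edge) swings it shut in about a second.
There are look-alikes about, which are no part of the job. There is more than one size of the brass_foot; the job needs the largest.

How it is judged (in metres and radians):
On the way:
1. the brass foot stands in the gateway, upright and on the table, and holds the gate open (x of brass_foot in the frame of pen_gate between -0.01 and 0.06 m and y of brass_foot in the frame of pen_gate between -0.03 and 0.03 m and height (world z) of brass_foot below 0.012 m and angle between brass_foot's own z axis and vertical below 0.3 rad and value of joint gate above 0.25 rad), for 0.04 s.
At the end, for the whole second after the job is handed in: The brass foot stands upright (within 10 degrees) and at rest on the table inside the pen's fence, the gate is shut behind it (within 0.1 rad), and the steel foot stands within 20 mm of where it was (x of brass_foot in the frame of pen_gate between 0.04 and 0.22 m and y of brass_foot in the frame of pen_gate between -0.065 and 0.065 m and height (world z) of brass_foot below 0.008 m and angle between each of brass_foot, steel_foot's own z axis and vertical below 0.17 rad and linear speed of brass_foot below 0.02 m/s and value of joint gate below 0.1 rad and distance of steel_foot from where it was at the start of the episode below 0.02 m); the robot touches nothing.
It fails at once if the brass foot is lifted more than 15 mm while over the pen, its gate or its fence (x of brass_foot in the frame of pen_gate between -0.02 and 0.24 m and y of brass_foot in the frame of pen_gate between -0.08 and 0.08 m and height (world z) of brass_foot above 0.015 m).
It fails at once if the steel foot is shifted by more than 20 mm or tipped over (distance of steel_foot from where it was at the start of the episode above 0.02 m or angle between steel_foot's own z axis and vertical above 0.5 rad).
It also fails if it takes over 45 s, if anything falls off the work surface, if the arm or the gripper's body presses on something with over 40 N, if the wrist force passes 120 N, or if a joint passes its speed limit or range.

## Working session

There is one attempt and no reset: what is moved stays moved. The work goes in short steps, Python scripts to look and compute and a tool call to move; the robot and the scene stay as the last step left them, time stands still between calls to the robot, and variables do not carry over. Pictures are saved under pics/ and viewed, at most 10 in all, crops included, and the job is handed in when it is done.

Besides the shell and the picture viewer there is one more tool, called after "Emit:" as name([rows], argument=value, ...), one row to a line, values as JSON. play_rows: Moves the arm, as the interface text tells. Its arguments: {"type":"object","properties":{"dp":{"type":"array"},"yaw":{"type":"array"},"gripper":{"type":"number"}},"required":["dp","yaw"]}

```bash
mkdir -p pics
cat > h.py <<'E'
import numpy as np, cv2
from workcell import ctrl, viewer, ticket, models
def pts(im):
    z=im["range_z"].astype(float); v,u=np.mgrid[0:480,0:640]
    c=np.stack([(u-im["cx"])/im["fx"]*z,-(v-im["cy"])/im["fy"]*z,-z],-1)
    T=im["T"]; P=c@T[:3,:3].T+T[:3,3]; P[z==0]=np.nan; return P
E
python3 - <<'E'
from h import *
for n in ("top","side"):
    im=viewer.get_image(n); P=pts(im); np.savez(n,P=P,px=im["pixels"])
    print(n,[k for k in im], im["T"][:3,3].round())
    cv2.imwrite(f"pics/{n}.png",im["pixels"][...,::-1])
    for q in ("brass_foot","steel_foot","pen_gate","gate"):
        for r in models.landmark_of(im,q)[:5]:
            u,v=r["location"]; print(q,round(r["conf"],2),round(u),round(v),P[int(v),int(u)].round())
o=ctrl.get_obs(); print(o["t"],o["ee_pos"],o["orientation"])
E
```

```text
top ['pixels', 'range_z', 'fx', 'fy', 'cx', 'cy', 'T', 'shot'] [ 408. -127.  716.]
brass_foot 0.87 404 224 [ 587. -221.   40.]
brass_foot 0.66 458 282 [ 524. -299.   20.]
steel_foot 0.91 390 330 [ 451. -213.   54.]
pen_gate 0.62 240 190 [613.  -8.  23.]Traceback (most recent call last):
  File "<stdin>", line 7, in <module>
ValueError: it knows: brass_foot, pen_gate, steel_foot
```

Run:
```python
from h import *
for n in ("side",):
    im=viewer.get_image(n); P=pts(im); np.savez(n,P=P,px=im["pixels"])
    cv2.imwrite(f"pics/{n}.png",im["pixels"][...,::-1])
    for q in ("brass_foot","steel_foot","pen_gate"):
        for r in models.landmark_of(im,q)[:5]:
            u,v=r["location"]; print(q,round(r["conf"],2),round(u),round(v),P[int(v),int(u)].round())
o=ctrl.get_obs(); print(o["t"],o["ee_pos"],o["orientation"])
```

```text
brass_foot 0.92 430 319 [ 659. -304.   12.]
brass_foot 0.72 354 352 [ 524. -308.   16.]
steel_foot 0.97 282 334 [ 444. -230.   12.]
pen_gate 0.66 314 213 [607. -11.   7.]
0.4 [272.23284846 562.47057501 222.53491756] [-7.02115664e-01 -3.06205745e+00  4.58965496e-04]
```

View pics/top.png

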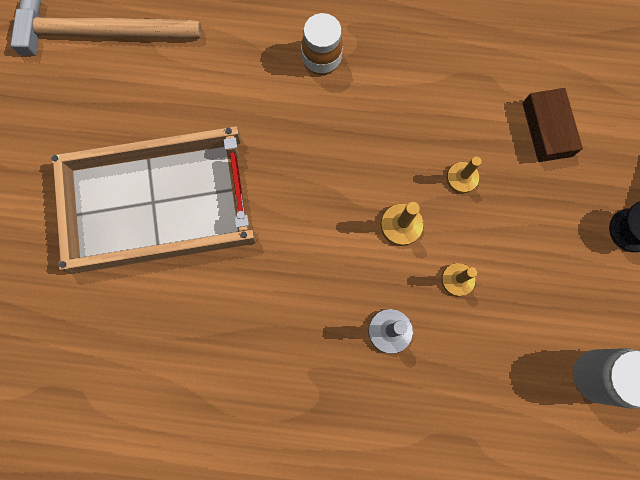

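View pics/side.png

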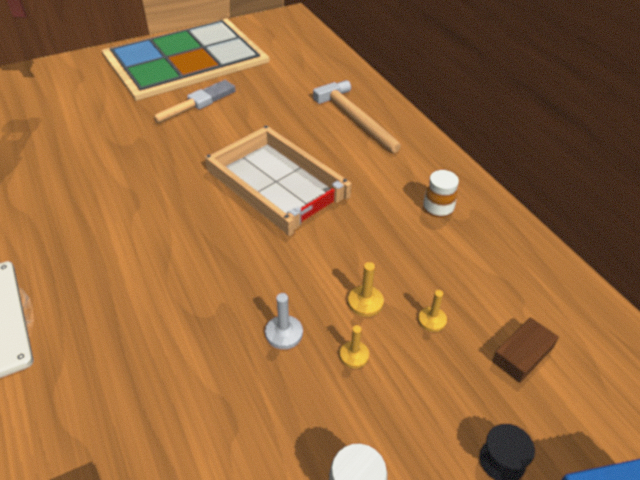

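The top view shows the pen with its red gate at (237,180). Candidates for the brass foot are yellow feet at (402,224), which is the biggest, (463,177) small and (459,280) small. The steel foot is at (390,330). I choose (402,224), and now measure it and check with a crop.

Run:
```python
from h import *
from scipy.optimize import least_squares
d=np.load("top.npz"); P=d["P"]; px=d["px"]
def circ(u,v,n):
    w=np.zeros((480,640),bool); w[v-30:v+30,u-30:u+30]=1
    m=w&(P[...,2]>6)&(P[...,2]<14)
    q=P[m][:,:2]; (c,r)=cv2.minEnclosingCircle(q.astype(np.float32)); 
    w=P[w]; print(n,np.round(c),round(r,1),len(q),"ztop",np.nanmax(w[:,2]).round())
circ(402,224,"big");circ(463,177,"s1");circ(459,280,"s2");circ(390,330,"steel")
hsv=cv2.cvtColor(px,cv2.COLOR_RGB2HSV)
R=((hsv[...,0]<6)|(hsv[...,0]>174))&(hsv[...,1]>180)&(np.arange(640)>200)&(np.arange(640)<260)&(np.arange(480)[:,None]<260)&(np.arange(480)[:,None]>120)
q=P[R&(P[...,2]>28)]; print("red top",len(q),q.mean(0).round(1)); 
qq=q[:,:2]-q[:,:2].mean(0); s,vv=np.linalg.svd(qq,full_matrices=0)[1:]; t=qq@vv[0]; print("dir",vv[0],t.min(),t.max())
w=np.zeros((480,640),bool); w[110:285,40:265]=1
f=P[w&(P[...,2]>31)&(P[...,2]<42)][:,:2]; r=cv2.minAreaRect(f.astype(np.float32)); print("fence",r,cv2.boxPoints(r).round())
cv2.imwrite("pics/crop.png",cv2.resize(px[110:370,210:510,::-1],None,fx=2.2,fy=2.2))
```

```text
big [ 594. -224.] 28.2 794 ztop 91.0
s1 [ 668. -300.] 21.8 578 ztop 70.0
s2 [ 529. -302.] 21.6 631 ztop 71.0
steel [ 453. -220.] 27.9 940 ztop 91.0
red top 270 [619.7  -2.7  34.4]
dir [-0.96100091 -0.27654521] -39.6629614404454 40.30555435110145
fence ((586.9224853515625, 103.74423217773438), (155.13502502441406, 245.98121643066406), 16.12076759338379) [[478. 200.]
 [547. -36.]
 [696.   7.]
 [627. 243.]]
```

View pics/crop.png

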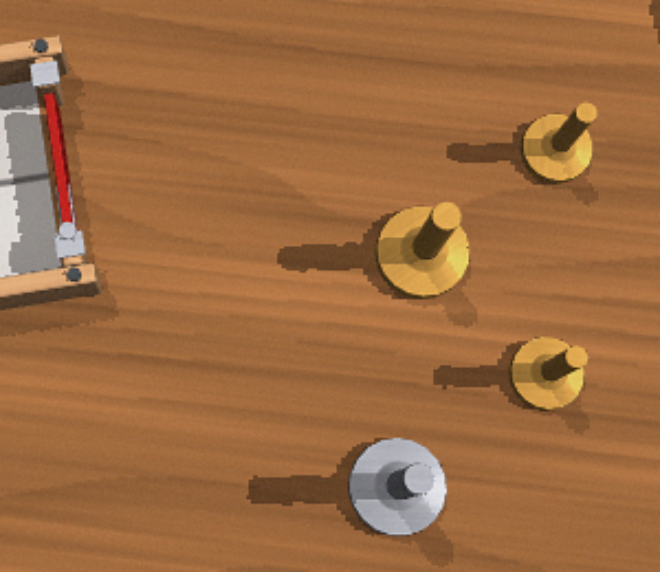

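Choice confirmed: the middle yellow foot has the largest base, r≈28 mm, and is 88 mm tall. The other two have r≈22 mm. Next I move above it and turn the fingers to close along world x.

Emit:
play_rows([
  [13.4,-32.8,0],
  [13.4,-32.8,0],
  [13.4,-32.8,0],
  [13.4,-32.8,0],
  [13.4,-32.8,0],
  [13.4,-32.8,0],
  [13.4,-32.8,0],
  [13.4,-32.8,0],
], yaw=[-2.7,-2.7,-2.7,-2.7,-2.7,-2.7,-2.7,-2.7], gripper=0)

```text
t: 1.07
ee_pos: [379.8, 298.7, 222.9]
orientation: [1.266, 2.875, 0.001]
ft_force: [0.1, 0.0, -0.3]
width: 88.1
grasp_force: 0.0
```

Emit:
play_rows([
  [13.4,-32.8,0],
  [13.4,-32.8,0],
  [13.4,-32.8,0],
  [13.4,-32.8,0],
  [13.4,-32.8,0],
  [13.4,-32.8,0],
  [13.4,-32.8,0],
  [13.4,-32.8,0],
], yaw=[-2.7,-2.7,-2.7,-2.7,-2.7,-2.7,-2.7,-2.7])

```text
t: 1.73
ee_pos: [487.1, 36.0, 223.0]
orientation: [1.783, 2.586, 0.001]
ft_force: [0.3, -0.0, 0.6]
width: 87.6
grasp_force: 0.0
```

Emit:
play_rows([
  [13.4,-32.8,0],
  [13.4,-32.8,0],
  [13.4,-32.8,0],
  [13.4,-32.8,0],
  [13.4,-32.8,0],
  [13.4,-32.8,0],
  [13.4,-32.8,0],
  [0,0,0],
], yaw=[-2.7,-2.7,-2.7,-2.7,-2.7,-2.7,-2.7,0])

```text
t: 2.4
ee_pos: [582.7, -197.1, 222.9]
orientation: [2.185, 2.252, 0.0]
ft_force: [-0.0, 0.2, 0.3]
width: 87.8
grasp_force: 0.0
```

Now a close look with the wrist camera.

Run:
```python
from h import *
from scipy.spatial.transform import Rotation as Ro
o=ctrl.get_obs(); im=viewer.get_image("wrist")
T=np.eye(4);T[:3,:3]=Ro.from_rotvec(o["orientation"]).as_matrix();T[:3,3]=o["ee_pos"]
im["T"]=T@im["hand_eye"]; P=pts(im)
hsv=cv2.cvtColor(im["pixels"],cv2.COLOR_RGB2HSV)
near=np.hypot(P[...,0]-594,P[...,1]+224)<45
m=near&(P[...,2]>83)&(P[...,2]<96); print("stem top",m.sum(),P[m].mean(0).round(1))
m=near&(P[...,2]>6)&(P[...,2]<13); print("base",cv2.minEnclosingCircle(P[m][:,:2].astype(np.float32)),m.sum())
m=near&(P[...,2]>30)&(P[...,2]<83); print("stem",P[m].mean(0).round(1))
cv2.imwrite("pics/wr.png",im["pixels"][...,::-1])
print(o["ee_pos"])
```

```text
stem top 226 [ 593.3 -223.3   87. ]
base ((593.2413330078125, -223.6634063720703), 27.880538940429688) 1050
stem [ 592.4 -218.1   58. ]
[ 582.65500162 -197.13453432  222.8941606 ]
```

View pics/wr.png

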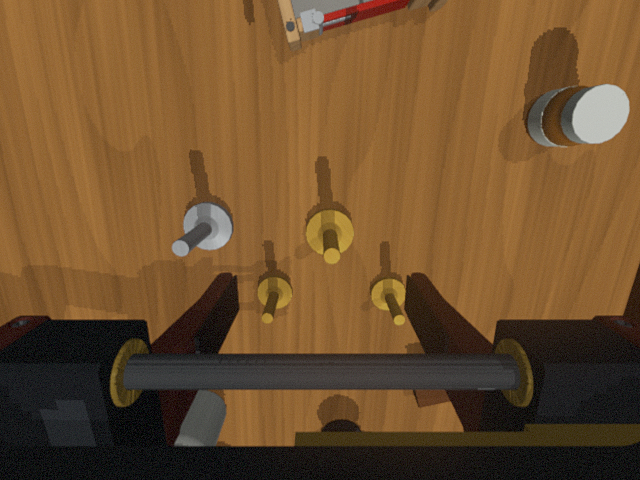

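The wrist view shows the large brass foot at (330,235), with steel at (207,227) and the small ones at (275,293) and (388,293). The foot is at (593.3, -223.5), so I correct the position and descend to TCP z 50.

Emit:
play_rows([
  [10.6,-26.4,0],
  [0,0,-25],
  [0,0,-35],
  [0,0,-35],
  [0,0,-35],
  [0,0,-28],
  [0,0,-15],
  [0,0,0],
], yaw=[0,0,0,0,0,0,0,0])

```text
t: 3.12
ee_pos: [588.0, -215.9, 45.9]
orientation: [-2.174, -2.258, 0.004]
ft_force: [-0.1, 0.0, -0.6]
width: 87.7
grasp_force: 0.0
```

Emit:
play_rows([
  [0,0,0],
  [0,0,0],
  [0,0,0],
  [0,0,0],
  [0,0,0],
  [0,0,0],
  [0,0,0],
  [0,0,0],
], yaw=[0,0,0,0,0,0,0,0], gripper=1)

```text
t: 3.78
ee_pos: [591.2, -218.3, 49.9]
orientation: [2.181, 2.261, 0.0]
ft_force: [0.6, -0.2, 0.4]
width: 38.0
grasp_force: 0.0
```

Emit:
play_rows([
  [2,-5,0],
  [0,0,0],
  [0,0,0],
  [0,0,0],
  [0,0,0],
  [0,0,0],
  [0,0,0],
  [0,0,0],
], yaw=[0,0,0,0,0,0,0,0])

```text
t: 4.45
ee_pos: [593.1, -223.2, 49.6]
orientation: [-2.181, -2.261, 0.0]
ft_force: [-0.0, -1.1, -1.5]
width: 15.1
grasp_force: 30.0
```

Emit:
play_rows([
  [3,8,0],
  [4.5,13,0],
  [4.5,13,0],
  [4.5,13,0],
  [4.5,13,0],
  [4.5,13,0],
  [4.5,13,0],
  [4.5,13,0],
], yaw=[0,0,0,0,0,0,0,0])

```text
t: 5.12
ee_pos: [628.2, -122.8, 49.9]
orientation: [2.18, 2.262, -0.0]
ft_force: [-1.3, -4.1, 3.0]
width: 14.8
grasp_force: 30.0
```

Emit:
play_rows([
  [4.5,13,0],
  [4.5,13,0],
  [4.5,12,0],
  [3,7,0],
  [0,0,0],
  [0,0,0],
], yaw=[0,0,0,0,0,0])

```text
t: 5.62
ee_pos: [644.7, -77.6, 49.6]
orientation: [-2.181, -2.261, -0.003]
ft_force: [1.6, 3.6, 2.2]
width: 15.2
grasp_force: 30.0
```

Run:
```python
from h import *
im=viewer.get_image("top"); cv2.imwrite("pics/t2.png",im["pixels"][90:360,30:470,::-1])
P=pts(im);hsv=cv2.cvtColor(im["pixels"],cv2.COLOR_RGB2HSV)
m=(hsv[...,0]>18)&(hsv[...,0]<30)&(hsv[...,1]>150)&(P[...,2]>5)&(P[...,2]<14)&(P[...,1]>-150)&(P[...,1]<0)
q=P[m]; print(len(q), cv2.minEnclosingCircle(q[:,:2].astype(np.float32)) if len(q) else 0, q[:,2].mean())
im=viewer.get_image("side"); cv2.imwrite("pics/s2.png",im["pixels"][100:360,170:470,::-1])
print(ctrl.get_obs()["ee_pos"])
```

```text
16 ((643.7316284179688, -106.26444244384766), 6.0547308921813965) 12.412355446462207
[644.40081274 -78.29397372  49.65491896]
```

View pics/s2.png

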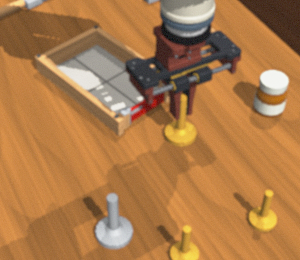

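The foot stands upright at about (180,130) in the crop, held in front of the gate. I push along the pen axis (-0.278, 0.961).

Emit:
play_rows([
  [-2.2,7.7,0],
  [-3.3,11.5,0],
  [-3.3,11.5,0],
  [-3.3,11.5,0],
  [-3.3,11.5,0],
  [-3.3,11.5,0],
  [-3.3,11.5,0],
  [-2.2,7.7,0],
], yaw=[0,0,0,0,0,0,0,0])

```text
t: 6.38
ee_pos: [619.8, 5.5, 50.1]
orientation: [2.179, 2.261, -0.0]
ft_force: [2.2, -7.9, 5.7]
width: 14.6
grasp_force: 30.0
```

Emit:
play_rows([
  [-2.2,7.7,0],
  [-2.2,7.7,0],
  [-2.2,7.7,0],
  [-2.2,7.7,0],
  [0,0,0],
], yaw=[0,0,0,0,0])

```text
t: 6.8
ee_pos: [610.8, 37.1, 50.0]
orientation: [2.18, 2.262, 0.0]
ft_force: [0.6, -1.5, 3.2]
width: 15.2
grasp_force: 30.0
```

Emit:
play_rows([
  [-2.2,7.7,0],
  [-3.3,11.5,0],
  [-3.3,11.5,0],
  [-3.3,11.5,0],
  [-3.3,11.5,0],
  [-3.3,11.5,0],
  [-3.3,11.5,0],
  [-3.3,11.5,0],
], yaw=[0,0,0,0,0,0,0,0])

```text
t: 7.47
ee_pos: [586.3, 123.6, 50.5]
orientation: [2.179, 2.26, 0.0]
ft_force: [2.5, -6.1, 5.7]
width: 14.6
grasp_force: 30.0
```

Emit:
play_rows([
  [-3.3,11.5,0],
  [-2.5,8.6,0],
  [-1.1,3.8,0],
  [0,0,0],
  [0,0,0],
  [0,0,0],
  [0,0,0],
  [0,0,0],
], yaw=[0,0,0,0,0,0,0,0])

```text
t: 8.13
ee_pos: [579.6, 148.0, 50.7]
orientation: [2.18, 2.26, 0.002]
ft_force: [0.7, -3.6, 11.1]
width: 14.7
grasp_force: 30.0
```

Run:
```python
from h import *
im=viewer.get_image("side"); a=im["pixels"][100:260,180:380,::-1]
t=viewer.get_image("top")["pixels"][90:290,30:280,::-1]
a=cv2.resize(a,(500,400)); t=cv2.resize(t,(500,400))[:, :500]
cv2.imwrite("pics/s3.png",cv2.resize(np.hstack([a,t]),(800,320)))
print(ctrl.get_obs()["ee_pos"])
```

```text
[579.61141815 148.03649087  50.7275489 ]
```

View pics/s3.png

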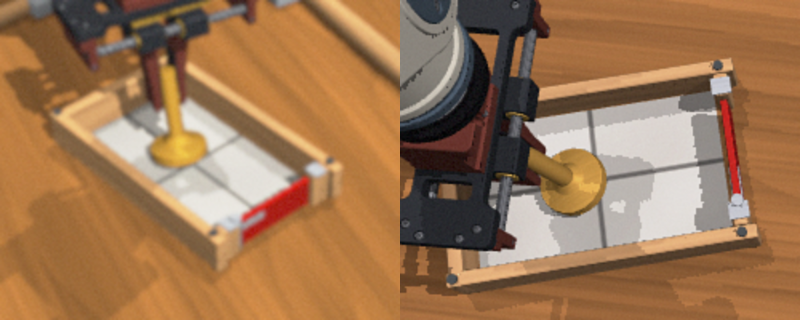

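The foot is inside the pen at (178,145) left and (572,180) right, and the gate is shut. I release it and retreat upwards.

Emit:
play_rows([
  [0,0,0],
  [0,0,0],
  [0,0,0],
  [0,0,0],
  [0,0,0],
  [0,0,0],
  [0,0,0],
  [0,0,0],
], yaw=[0,0,0,0,0,0,0,0], gripper=0)

```text
t: 8.9
ee_pos: [578.7, 148.1, 49.5]
orientation: [-2.181, -2.261, 0.0]
ft_force: [0.5, 0.8, 0.1]
width: 64.7
grasp_force: 0.0
```

Emit:
play_rows([
  [0,0,5],
  [0,0,15],
  [0,0,25],
  [0,0,30],
  [0,0,30],
  [0,0,30],
  [0,0,15],
  [0,0,0],
], yaw=[0,0,0,0,0,0,0,0])

```text
t: 9.57
ee_pos: [581.3, 148.6, 204.3]
orientation: [2.178, 2.258, 0.01]
ft_force: [-0.4, 0.4, -0.4]
width: 88.1
grasp_force: 0.0
```

Run:
```python
from h import *
im=viewer.get_image("side"); a=cv2.resize(im["pixels"][100:260,180:380,::-1],(500,400))
t=cv2.resize(viewer.get_image("top")["pixels"][90:370,30:430,::-1],(560,400))
cv2.imwrite("pics/s4.png",cv2.resize(np.hstack([a,t]),(800,302)))
```

```text
(no output)
```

View pics/s4.png

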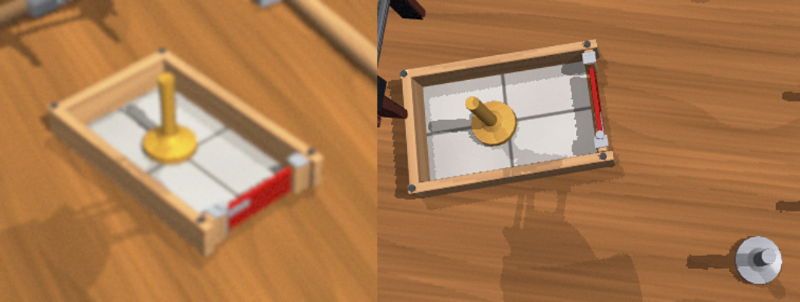

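The foot stands upright in the pen at (168,145), the gate is shut at (260,198), and the steel foot at (758,260) has not moved. I hand the job in.

```bash
python3 -c "
from workcell import ticket; print(ticket.close_job())"
```

```text
the job is handed in; nothing more can be done
None
```

The job is handed in: the last pictures show the large brass foot upright inside the pen, the gate shut behind it and the steel foot still standing where it was; no verdict was returned.

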